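Charge the bead tray and hold it home in the shaker's corner

ROBOT

A 7-joint arm with a two-finger parallel gripper is mounted at the origin on the work surface. World frame = base frame: x ahead of the robot, y to its left, z up, the work surface at z = 0. Lengths are in m, angles in rad, forces in N, time in s.
With the tool pointing down it reaches from about 0.425 to 0.925 m from the base axis. Payload 6.8 kg.
Tool frame: the origin (TCP) lies on the centre line of the jaws, within the pads' length; the fingertips stand 14 mm ahead of it and the grasp point (between the pads) lies 5 mm behind it (r.nose_length is the distance from the TCP to the fingertips, in m); z points along the fingers, y is the direction in which the jaws open and shut (so a half turn about z gives the same grasp; the last joint's range is limited). The gripper opens to 85 mm and grips with 20 to 120 N. Pads are 22 mm wide; open, the fingers measure 114 mm over their backs; the gripper's body (76 mm by 85 mm) begins 54 mm behind the grasp point. The pads swing forward as they close: fully open they stand 13 mm farther back than shut.
Start: joints at [-1.232, 0.477, 0.022, 1.555, -0.011, 1.109, -0.083], TCP at [0.292, 0.609, 0.245] pointing down, gripper open.
Joint ranges: [-2.96, 2.96], [-0.34, 2.1], [-1.41, 1.46], [0.24, 2.44], [-1.37, 4.51], [0.17, 1.92], [-2.96, 2.96]. Speed limits (rad/s): [2.39, 2.39, 3.14, 3.14, 3.14, 3.14, 3.14].

INTERFACE

Orientations are given as a rotation vector (axis times angle).
In Python, from bench import r, imaging, look_for, outline_of gives the robot as it stands. The module is installed in compiled form; this text tells all that it offers.
- The arm moves only by the tool carry_out, never from a script. Its arguments are lists of equal length, an entry for each row: "offset": the shift along the tool's x, y, z as a fraction of full scale, a list of three; "turn": the turn, a rotation vector about the tool's x, y, z as a fraction of full scale, a list of three. A call has 1 to 8 rows; each row is the pose to reach, as a shift and turn from the pose commanded when the call began, along the tool's axes at that moment; what a row does not reach only later rows make up. Full scale, the value 1, is 0.5 m for a shift and 1.5 rad for a turn. A row lasts 1/10 s, in which the tool goes at most 50 mm and 8.59 degrees, less where a joint would pass 70% of its speed; a pose out of reach is approached as far as the arm can. A call with a number of a shift or a turn outside -1 to 1 is refused whole. A call with a gripper value outside its range is refused whole. "hand" is the closure, from 0 (fully open) to 1 (shut), set as the call begins (left out, the last holds). The fingers move at their own pace and stop on an object; "force" is the grip in N (left out, the last holds). Time passes only in rows, so rows that repeat a pose let the fingers close. It gives the time, the measured TCP pose, the force and the opening at its end, in the units of the state.
- r.get_obs(): the state, without advancing time (a new reading comes with each control period).
- imaging.grab_frame(name): name is "side" or "top" or "wrist"; returns a dict with "pixels" (420x560x3 uint8, red, green, blue), "fx", "fy", "cx", "cy" (pixels), "R" (3x3) and "t" (3): a world point X has camera coordinates R X + t. Camera axes: x right, y down, z forward; pixel columns grow to the right and rows downward; lengths in m; the calibration is good to about 2 mm. The wrist camera is an equidistant fisheye: a pixel r from the principal point sees the ray r / f radians off the axis. A picture is of the moment at which its call begins. There is no depth.
- r.hand_in(): hands the job in, once; it reports no verdict.
Trained networks look in the newest picture that a camera, given by its name, has taken for a name from the list of things; names that differ only in an ending like _2 or _b are one class to them, and where a whole thing is asked for, a point or a joint stands for the part that bears it (a point fixed in the world has none). Each returns a list of dicts, best first, with "score" (0 to 1); they miss things now and then, are a little off and sometimes report something else, mostly with a low value. They report only what shows in the picture. A call takes as long as a camera call. They do not tell look-alikes from the thing itself.
- look_for(query, camera): "xyz" ([x, y, z] in m, in the coordinates of the camera as it stood for that picture, good to about 4 mm: the middle of the surface that is visible of it).
- outline_of(query, camera): "region" (420x560 bool, what is visible of it).
The state is a dict: "clock": time; "joints": joint angles; "qvel": joint speeds; "tau": joint torques, N m; "tcp_pos": TCP position; "orientation": TCP orientation; "contact_force": force on the tool from outside, world axes, zero at the start; "moment": the same for the moment, N m; "grip_width": finger opening in m.
Only numpy, scipy, OpenCV 4.12 (cv2) and the standard library are available. Lean on these libraries where they do the work, as an engineer would, in place of code of your own. Each camera call takes 0.05 s, during which the arm holds its last target. There are 200 camera calls.

TASK

Pick up the flared cup, pour all six steel beads from it into the pocket of the metal tray on the shaker, and stand the empty cup upright on the bench again. Then slide the tray along the platform until it sits flat, square and fully home against both stops at once, the far one and the side one, and finish while still holding it there, pressing firmly on both stops: do not let go at the end. Do not tip the tray, and leave the bottle, the tube rack and the jar where they are.

Things in the scene. Friction and masses are not known exactly. Their poses are not given: they have to be found in the camera images.
- cup: White plastic flared cup, 52 mm high, 56 mm across at the base, 104 mm at the rim (walls slope out 25 degrees), wall 3 mm, floor 4 mm, 120 g. Origin: centre of its underside. Handle: upright bar on its +y side, 70 mm from the cup's axis, 12 mm thick (x), 22 mm wide (y), from 16 to 91 mm high, joined to the wall by a strut at 16 to 24 mm. Starts on the bench, at the left, with the beads in it.
- cup_rim (a point): Centre of the cup's mouth, 52 mm above its underside on its axis; axes as the cup's.
- cup_handle (a point): Centre of the top of the cup's handle bar, 91 mm above the cup's underside; axes as the cup's. Pinch the bar across its 12 mm thickness from above.
- tray: Loose aluminium tray flat on the shaker, 130 (x) by 84 (y) mm, 40 mm high, about 450 g. Origin: centre of its underside. Open pocket 88 (x) by 68 (y) mm inside, 32 mm deep, centred at x = 5 mm; side walls 8 mm. On its solid near end (-x) stands a black grip post, 22 mm along x, 14 mm along y, centred at x = -52 mm, y = 0, from 40 to 86 mm above the underside.
- tray_pocket (a point): Centre of the pocket's floor, 8 mm above the tray's underside; axes as the tray's.
- tray_post (a point): Centre of the top of the tray's grip post, 86 mm above the tray's underside; axes as the tray's. Pinch the post across its y.
- shaker: Low heated shaker fixed to the bench: grey case about 270 x 250 mm with a flat dark platform 260 mm (its x) by 240 mm (its y) whose smooth top is 65 mm above the bench; the tray slides on it and along the stops easily (friction about 0.2). Origin at bench level under the centre; x away from the robot at yaw 0, yaw varies.
- corner (a point): The point on the platform's top surface where the inner faces of the two stops meet; axes as the shaker's. The tray belongs on its -x, +y side: fully home and square, with its grip post to -x, the tray's origin is at (-65, +42, 0) mm in this frame.
- far_stop: Rigid aluminium rail, 14 mm thick and 22 mm high, fixed on the platform's far (+x) side; its inner face looks to -x, at the corner point's x, and runs 185 mm along y. The origin is the shaker's, not on the rail.
- side_stop: Rigid aluminium rail, 14 mm thick and 22 mm high, fixed on the platform's right (-y) side; its inner face looks to +y, at the corner point's y, and runs 200 mm along x. The origin is the shaker's, not on the rail.
- reagent_bottle: Capped amber bottle, 56 mm across, 110 mm high, standing on the bench beyond the cup; bystander. Origin at the centre of its underside.
- tube_rack: White tube rack, 110 x 70 mm, 64 mm high, on the bench to the right of the shaker; bystander. Origin at the centre of its underside.
- sample_jar: Glass jar with a black lid, 52 mm across, 60 mm high, on the bench at the far left; bystander. Origin at the centre of its underside.
- bead0_center (a point): Centre of steel bead 0, a loose 16 mm ball of 17 g; the six are alike and start inside the cup.
- bead1_center (a point): Centre of steel bead 1, a loose 16 mm ball of 17 g; the six are alike and start inside the cup.
- bead2_center (a point): Centre of steel bead 2, a loose 16 mm ball of 17 g; the six are alike and start inside the cup.
- bead3_center (a point): Centre of steel bead 3, a loose 16 mm ball of 17 g; the six are alike and start inside the cup.
- bead4_center (a point): Centre of steel bead 4, a loose 16 mm ball of 17 g; the six are alike and start inside the cup.
- bead5_center (a point): Centre of steel bead 5, a loose 16 mm ball of 17 g; the six are alike and start inside the cup.
There are look-alikes about, which are no part of the job. Leave any purple look-alike of the tray alone.

How it is judged:
On the way, in this order (a step that is already met when the one before it is completed fails the run):
1. the cup is lifted and tipped to pour (height (world z) of cup_rim above 0.1 m and angle between cup's own z axis and vertical above 0.9 rad), for 0.1 s.
2. all six beads lie in the tray's pocket (x of bead0_center in the frame of tray_pocket between -0.046 and 0.046 m and y of bead0_center in the frame of tray_pocket between -0.036 and 0.036 m and z of bead0_center in the frame of tray_pocket between 0 and 0.034 m and x of bead1_center in the frame of tray_pocket between -0.046 and 0.046 m and y of bead1_center in the frame of tray_pocket between -0.036 and 0.036 m and z of bead1_center in the frame of tray_pocket between 0 and 0.034 m and x of bead2_center in the frame of tray_pocket between -0.046 and 0.046 m and y of bead2_center in the frame of tray_pocket between -0.036 and 0.036 m and z of bead2_center in the frame of tray_pocket between 0 and 0.034 m and x of bead3_center in the frame of tray_pocket between -0.046 and 0.046 m and y of bead3_center in the frame of tray_pocket between -0.036 and 0.036 m and z of bead3_center in the frame of tray_pocket between 0 and 0.034 m and x of bead4_center in the frame of tray_pocket between -0.046 and 0.046 m and y of bead4_center in the frame of tray_pocket between -0.036 and 0.036 m and z of bead4_center in the frame of tray_pocket between 0 and 0.034 m and x of bead5_center in the frame of tray_pocket between -0.046 and 0.046 m and y of bead5_center in the frame of tray_pocket between -0.036 and 0.036 m and z of bead5_center in the frame of tray_pocket between 0 and 0.034 m), for 0.2 s.
3. the empty cup stands on the bench, let go (height (world z) of cup below 0.005 m and angle between cup's own z axis and vertical below 0.1 rad and linear speed of cup below 0.02 m/s and contact force between cup and the fingers below 0.1 N and contact force between cup and the arm below 0.1 N), for 0.2 s.
At the end, for the whole second after the job is handed in: Tray flat and square (3 mm, 0.04 rad), within 3 mm of home at both stops, pressing each with over 1.5 N, held by the fingers (over 1.5 N), at rest; all six beads in its pocket; cup upright on the bench (0.1 rad), untouched; bystanders moved under 20 mm (all of step 2 and all of step 3 and x of tray in the frame of corner between -0.068 and -0.062 m and y of tray in the frame of corner between 0.039 and 0.045 m and z of tray in the frame of corner between -0.003 and 0.003 m and angle between the x axis of tray and the x axis of corner, either way round below 0.04 rad and angle between tray's own z axis and vertical below 0.04 rad and contact force between tray and far_stop above 1.5 N and contact force between tray and side_stop above 1.5 N and contact force between tray and the fingers above 1.5 N and linear speed of tray below 0.01 m/s); the arm keeps its last pose, push and grip.
It fails at once if the tray is tipped, or lifted more than 15 mm off the platform instead of slid (angle between tray's own z axis and vertical above 0.3 rad or z of tray in the frame of corner above 0.015 m).
It fails at once if the reagent bottle is pushed away or knocked over (distance of reagent_bottle from where it was at the start of the episode above 0.02 m or angle between reagent_bottle's own z axis and vertical above 0.3 rad).
It fails at once if the tube rack is pushed away or knocked over (distance of tube_rack from where it was at the start of the episode above 0.02 m or angle between tube_rack's own z axis and vertical above 0.3 rad).
It fails at once if the sample jar is pushed away or knocked over (distance of sample_jar from where it was at the start of the episode above 0.02 m or angle between sample_jar's own z axis and vertical above 0.3 rad).
It also fails if it takes over 67 s, if anything falls off the work surface, if the arm or the gripper's body presses on something with over 40 N, if the wrist force passes 120 N, or if a joint passes its speed limit or range.

## Working session

There is one attempt and no reset: what is moved stays moved. The work goes in short steps, Python scripts to look and compute and a tool call to move; the robot and the scene stay as the last step left them, time stands still between calls to the robot, and variables do not carry over. Pictures are saved under pics/ and viewed, about 8 in all and at most 12, crops included, and the job is handed in when it is done.

Besides the shell and the picture viewer there is one more tool, called as a command line: name --argument value ..., lists and objects as JSON in quotes. carry_out: Moves the arm, as the interface text tells. Shift numbers are shares of 0.5 m and turn numbers shares of 1.5 rad, none past 1 either way. Its arguments: {"type":"object","properties":{"offset":{"type":"array","items":{"type":"array","items":{"type":"number","minimum":-1,"maximum":1}}},"turn":{"type":"array","items":{"type":"array","items":{"type":"number","minimum":-1,"maximum":1}}},"hand":{"type":"number"},"force":{"type":"number"}},"required":["offset","turn"]}

```bash
mkdir -p pics; python3 - <<'E'
from bench import r, imaging, look_for, outline_of
import cv2, numpy as np
print(r.get_obs())
for n in ("side","top"):
    f=imaging.grab_frame(n); cv2.imwrite(f"pics/{n}0.png",f["pixels"][:,:,::-1])
    R=np.array(f["R"]);t=np.array(f["t"])
    print(n,f["fx"],f["cx"],f["cy"],"cam at",(-R.T@t).round(3))
    for q in ("cup","cup_handle","cup_rim","tray","tray_post","tray_pocket","shaker","corner","far_stop","side_stop","reagent_bottle","tube_rack","sample_jar"):
        print(q,[(round(d["score"],2),(R.T@(np.array(d["xyz"])-t)).round(3).tolist()) for d in look_for(q,n)[:3]])
a=cv2.imread("pics/side0.png");b=cv2.imread("pics/top0.png")
E
```

```text
{'clock': 0.0, 'joints': array([-1.2321112 ,  0.47780708,  0.02235315,  1.55646667, -0.01146598,
        1.10928983, -0.08312917]), 'qvel': array([ 0.00080171,  0.00078496,  0.00116686, -0.00031986, -0.00165969,
       -0.00027325,  0.00048939]), 'tau': array([ 2.57323936e-04, -5.96458304e+01,  1.60836093e+00, -2.81197125e+01,
        1.24795493e-02,  9.52612900e-03, -9.28380956e-06]), 'tcp_pos': array([0.29142771, 0.60821379, 0.24431486]), 'orientation': array([-6.95939878e-01, -3.06329504e+00,  2.87020855e-03]), 'contact_force': array([-0.62711108,  0.48283121, -0.48949029]), 'moment': array([-0.00874822,  0.01565735,  0.01583719]), 'grip_width': 0.08503619707886066}
side 497.0376319310159 278.5295417693085 212.92764662459703 cam at [ 0.182 -1.093  0.972]
cup [(0.9, [0.5, 0.323, 0.041]), (0.52, [0.512, -0.133, 0.093]), (0.34, [0.573, -0.237, 0.088])]
cup_handle [(0.72, [0.498, 0.323, 0.039]), (0.5, [0.537, -0.45, 0.051])]
cup_rim [(0.69, [0.498, 0.327, 0.039])]
tray [(0.95, [0.337, 0.108, 0.027]), (0.88, [0.514, -0.134, 0.096]), (0.6, [0.283, -0.283, 0.024])]
tray_post [(0.83, [0.3
[... 723 characters left out ...]
)]
tray [(0.89, [0.516, -0.115, 0.088]), (0.86, [0.278, -0.281, 0.021]), (0.78, [0.338, 0.11, 0.014])]
tray_post [(0.87, [0.277, -0.272, 0.021]), (0.76, [0.34, 0.108, 0.018]), (0.72, [0.517, -0.112, 0.082])]
tray_pocket [(0.89, [0.34, 0.109, 0.017]), (0.76, [0.522, -0.114, 0.087]), (0.55, [0.279, -0.273, 0.019])]
shaker [(0.56, [0.565, -0.16, 0.063])]
corner [(0.82, [0.565, -0.163, 0.066])]
far_stop [(0.62, [0.662, -0.109, 0.089]), (0.58, [0.503, 0.32, 0.031]), (0.5, [0.565, -0.158, 0.064])]
side_stop [(0.56, [0.573, -0.229, 0.087])]
reagent_bottle [(0.76, [0.688, 0.209, 0.076]), (0.61, [0.504, 0.321, 0.032])]
tube_rack [(0.93, [0.542, -0.42, 0.048])]
sample_jar [(0.94, [0.634, 0.38, 0.06])]
```

View pics/top0.png

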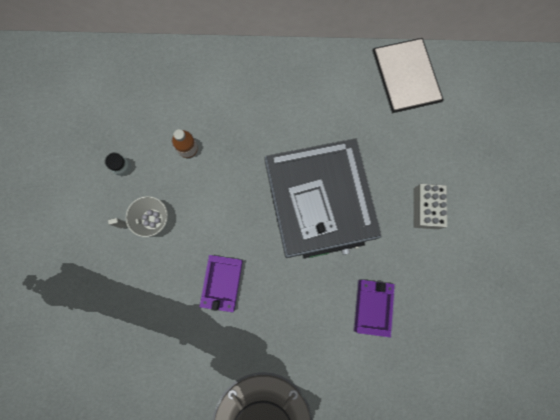

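View pics/side0.png

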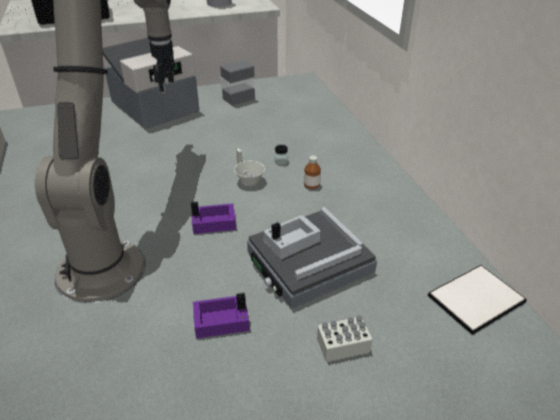

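Top view: the cup is at (148,217) with its handle to the left at (113,222). The grey tray is on the shaker at (312,210), with its post at (320,228). The stops run at the top (275–345,152) and right (360,185), and both purple trays are decoys. Next I'll fit the poses by silhouettes.

```bash
cat > h.py <<'E'
from bench import r, imaging, look_for, outline_of
import cv2, numpy as np
from scipy.optimize import minimize
from scipy.spatial.transform import Rotation as Ro
def cam(n):
    f=imaging.grab_frame(n); f["R"]=np.array(f["R"]); f["t"]=np.array(f["t"]); return f
def proj(f,X):
    c=np.atleast_2d(X)@f["R"].T+f["t"]; return np.c_[f["fx"]*c[:,0]/c[:,2]+f["cx"],f["fy"]*c[:,1]/c[:,2]+f["cy"]]
def box(c,s): 
    return np.array([[c[0]+a*s[0]/2,c[1]+b*s[1]/2,c[2]+d*s[2]/2] for a in(-1,1) for b in(-1,1) for d in(-1,1)])
def place(P,p,z):
    c,s=np.cos(p[2]),np.sin(p[2]); return np.c_[P[:,0]*c-P[:,1]*s+p[0],P[:,0]*s+P[:,1]*c+p[1],P[:,2]+z]
def mask(f,parts):
    m=np.zeros((1680,2240),np.uint8)
    for P in parts:
        h=cv2.convexHull(((proj(f,P)+.5)*4).astype(np.int32)); cv2.fillConvexPoly(m,h,255)
    return cv2.resize(m,(560,420),interpolation=cv2.INTER_AREA)/255.
def fit(views,model,p0,step):
    """views: list of (frame,region); model(p)->parts in world"""
    def cost(p):
        e=0
        for f,g in views:
            m=mask(f,model(p)); e+=np.abs(m-g).sum()/g.sum()
        return e/len(views)
    best=None
    for k in range(2):
        x0=np.array(p0,float) if best is None else best.x
        sim=np.vstack([x0]+[x0+np.eye(len(x0))[i]*step[i]/(1+k) for i in range(len(x0))])
        best=minimize(cost,x0,method="Nelder-Mead",options=dict(initial_simplex=sim,xatol=1e-4,fatol=1e-4,maxiter=400))
    return best.x,best.fun
tray=[box((0,0,.02),(.13,.084,.04)),box((-.052,0,.063),(.022,.014,.046))]
def tray_m(p,z=.065): return [place(P,p,z) for P in tray]
a=np.linspace(0,2*np.pi,48,endpoint=False)
ring=lambda R,z:np.c_[R*np.cos(a),R*np.sin(a),0*a+z]
cup=[np.r_[ring(.028,0),ring(.052,.052)],box((0,.07,.0535),(.012,.022,.075)),box((0,.05,.02),(.012,.04,.008))]
def cup_m(p,z=0): return [place(P,p,z) for P in cup]
def near(query,f,n,xy,tol=.07):
    for d in look_for(query,n):
        pass
def region(q,n,f,X):
    """the outline whose centroid is nearest to world point X"""
    u=proj(f,X)[0]; best=None
    for d in outline_of(q,n):
        g=d["region"]; c=np.argwhere(g).mean(0)[::-1]; e=np.hypot(*(c-u))
        if best is None or e<best[0]: best=(e,g,d["score"])
    return (best[1].astype(float),round(best[0],1),best[2]) if best else None
E
cat > m1.py <<'E'
from h import *
V={n:cam(n) for n in("top","side")}
def go(q,X,model,p0,step):
    for ns in (("top",),("side",),("top","side")):
        vs=[]
        for n in ns:
            g=region(q,n,V[n],X)
            if g and g[1]<15: vs.append((V[n],g[0]))
            elif g: print(q,n,"off",g[1:])
        if vs: x,e=fit(vs,model,p0,step); print(q,ns,x.round(4),round(e,3))
    return x
t=go("tray",(.516,-.12,.09),tray_m,(.516,-.12,.2),(.02,.02,.15))
c=go("cup",(.505,.325,.03),cup_m,(.505,.32,.1),(.02,.02,.15))
# stops: p = corner x,y,yaw, far rail start, side rail start
def rails(p):
    far=box((.007,p[3]+.0925,.011),(.014,.185,.022)); side=box((-p[4]-.1,-.007,.011),(.2,.014,.022))
    return place(far,p,.065),place(side,p,.065)
R=[]
for n in V:
    for i,(q,X) in enumerate((("far_stop",(.66,-.11,.087)),("side_stop",(.575,-.23,.087)))):
        g=region(q,n,V[n],X); print(q,n,g and g[1:])
        if g and g[1]<12: R.append((V[n],g[0],i))
def cost(p):
    return sum(np.abs(mask(f,[rails(p)[i]])-g).sum()/g.sum() for f,g,i in R)/len(R)
x0=np.array([.65,-.22,.2,0,0]); 
for k in range(2):
    sim=np.vstack([x0]+[x0+np.eye(5)[i]*[.02,.02,.1,.01,.01][i]/(1+k) for i in range(5)])
    b=minimize(cost,x0,method="Nelder-Mead",options=dict(initial_simplex=sim,xatol=1e-4,fatol=1e-4,maxiter=600)); x0=b.x
print("corner",x0.round(4),b.fun)
np.savez("poses.npz",tray=t,cup=c,corner=x0)
im=[]
for n in V:
    I=cv2.resize(V[n]["pixels"][:,:,::-1],None,fx=4,fy=4,interpolation=cv2.INTER_CUBIC)
    for P,col in [(P,(0,255,0)) for P in tray_m(t)+cup_m(c)]+[(P,(0,0,255)) for P in rails(x0)]:
        cv2.polylines(I,[cv2.convexHull(((proj(V[n],P)+.5)*4).astype(np.int32))],True,col,1)
    for X in ((.56,-.14,.07),tuple(c[:2])+(.04,)):
        u=((proj(V[n],X)[0])*4).astype(int); im.append(cv2.resize(I[max(u[1]-220,0):u[1]+220,max(u[0]-290,0):u[0]+290],(400,300)))
cv2.imwrite("pics/fit.png",np.vstack([np.hstack(im[:2]),np.hstack(im[2:])]))
E
python3 m1.py
```

```text
tray ('top',) [ 0.5173 -0.1123  0.28  ] 0.061
tray ('side',) [ 0.5193 -0.1119  0.2785] 0.035
tray ('top', 'side') [ 0.5185 -0.1123  0.2804] 0.051
cup ('top',) [0.5035 0.3016 0.2622] 0.246
cup ('side',) [0.5046 0.3036 0.2669] 0.216
cup ('top', 'side') [0.5038 0.3013 0.2634] 0.232
far_stop top (np.float64(2.1), 0.92)
side_stop top (np.float64(1.4), 0.91)
far_stop side (np.float64(2.0), 0.71)
side_stop side None
corner [ 0.6764 -0.2011  0.2125  0.0024  0.001 ] 0.21040291952952028
```

View pics/fit.png

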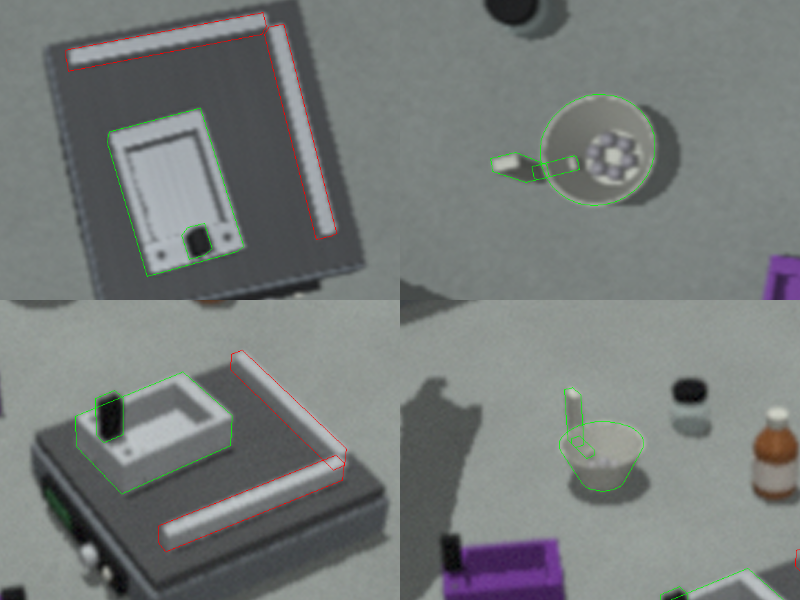

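```bash
cat > k.py <<'E'
from h import *
import json
P=dict(np.load("poses.npz"))
def cur():
    o=r.get_obs(); 
    with open("log.jsonl","a") as f: f.write(json.dumps([o["joints"].tolist(),o["tcp_pos"].tolist(),o["orientation"].tolist()])+"\n")
    return o["tcp_pos"],Ro.from_rotvec(o["orientation"])
def rel(p,R,c=None):
    p0,R0=c or cur()
    d=R0.inv().apply(np.array(p)-p0)/.5; w=(R0.inv()*R).as_rotvec()/1.5
    print("offset",d.round(3).tolist(),"turn",w.round(3).tolist(), "mm",round(500*np.linalg.norm(d)),"deg",round(np.degrees(1.5*np.linalg.norm(w))))
def frame(y,z):
    y=np.array(y,float);z=np.array(z,float); return Ro.from_matrix(np.c_[np.cross(y,z),y,z])
TH=.6
def cup_tool(cupR,cuporg,hgt=.080):
    """tool pose holding the cup: grasp point at height hgt on the bar, tool tilted TH"""
    z=cupR.apply([0,-np.sin(TH),-np.cos(TH)]); y=cupR.apply([1,0,0]); R=frame(y,z)
    return np.array(cuporg)+cupR.apply([0,.07,hgt])+.005*z, R
E
python3 - <<'E'
from k import *
c=P["cup"]; p,R=cup_tool(Ro.from_euler("z",c[2]),(c[0],c[1],0))
z=R.as_matrix()[:,2]
print(p,z); rel(p-.09*z,R); rel(p,R)
E
```

```text
[0.48627305 0.366185   0.07587332] [ 0.14700963 -0.54516905 -0.82533561]
offset [-0.494, -0.192, 0.19] turn [0.172, -0.375, 0.556] mm 282 deg 59
offset [-0.561, -0.269, 0.339] turn [0.172, -0.375, 0.556] mm 354 deg 59
```

carry_out --offset '[[-0.494,-0.192,0.19],[-0.494,-0.192,0.19],[-0.494,-0.192,0.19],[-0.494,-0.192,0.19],[-0.494,-0.192,0.19],[-0.494,-0.192,0.19],[-0.494,-0.192,0.19],[-0.494,-0.192,0.19]]' --turn '[[0.172,-0.375,0.556],[0.172,-0.375,0.556],[0.172,-0.375,0.556],[0.172,-0.375,0.556],[0.172,-0.375,0.556],[0.172,-0.375,0.556],[0.172,-0.375,0.556],[0.172,-0.375,0.556]]' --hand 0

```text
clock: 2.9
tcp_pos: [0.4722, 0.4166, 0.1481]
orientation: [1.592, 2.081, -0.496]
contact_force: [-0.5, 0.9, -0.1]
grip_width: 0.0853
```

```bash
python3 - <<'E'
from k import *
c=P["cup"]; p,R=cup_tool(Ro.from_euler("z",c[2]),(c[0],c[1],0))
z=R.as_matrix()[:,2]
o=r.get_obs(); print(o["joints"].round(3),o["tcp_pos"],p-.09*z); rel(p-.09*z,R); rel(p,R)
f=cam("wrist"); I=f["pixels"][:,:,::-1].copy(); cv2.imwrite("pics/w1.png",I)
for n in("top","side"):
    f=cam(n)
    J=f["pixels"][:,:,::-1]; u=proj(f,(.49,.33,.08))[0].astype(int)
    cv2.imwrite(f"pics/{n}1.png",J)
    I=np.hstack([I,cv2.resize(J[max(u[1]-80,0):u[1]+80,max(u[0]-107,0):u[0]+107],(560,420))])
cv2.imwrite("pics/c1.png",cv2.resize(I,(800,200)))
E
```

```text
[-1.289  0.745  0.405  1.552  0.2    1.283 -0.76 ] [0.47218732 0.41659955 0.1480689 ] [0.47304218 0.41525022 0.15015353]
offset [-0.005, 0.001, -0.002] turn [-0.0, 0.002, 0.001] mm 3 deg 0
offset [-0.004, 0.001, 0.178] turn [-0.0, 0.002, 0.001] mm 89 deg 0
```

View pics/c1.png

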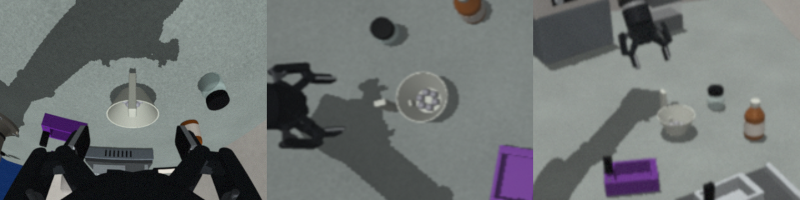

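The wrist view shows the bar midway between the jaws, around x≈132 of 266, so I'm advancing along the tool axis and closing.

carry_out --offset '[[-0.004,0.001,0.06],[-0.004,0.001,0.12],[-0.004,0.001,0.16],[-0.004,0.001,0.178],[-0.004,0.001,0.178]]' --turn '[[0,0.002,0],[0,0.002,0],[0,0.002,0],[0,0.002,0],[0,0.002,0]]'

```text
clock: 3.55
tcp_pos: [0.4868, 0.3647, 0.0782]
orientation: [1.596, 2.084, -0.492]
contact_force: [-0.2, 0.1, 0.5]
grip_width: 0.085
```

carry_out --offset '[[0,0,0],[0,0,0],[0,0,0],[0,0,0],[0,0,0],[0,0,0],[0,0,0]]' --turn '[[0,0,0],[0,0,0],[0,0,0],[0,0,0],[0,0,0],[0,0,0],[0,0,0]]' --hand 1 --force 80

```text
clock: 4.25
tcp_pos: [0.4868, 0.3658, 0.0783]
orientation: [1.596, 2.083, -0.491]
contact_force: [-0.7, 0.9, 3.5]
grip_width: 0.0106
```

```bash
python3 - <<'E'
from k import *
cur(); o=r.get_obs(); print(o)
E
```

```text
{'clock': 4.25, 'joints': array([-1.24020256,  0.79200696,  0.40056696,  1.66451602,  0.21188783,
        1.10712503, -0.76580124]), 'qvel': array([-5.19839387e-04,  3.41524242e-05,  1.30921792e-03, -1.06356197e-03,
        8.23486910e-04, -2.78409434e-04, -7.99133154e-04]), 'tau': array([ 9.95005444e-01, -6.24496651e+01,  1.16055563e+01, -1.79186314e+01,
        1.57492172e+00,  1.08865678e+00,  1.40900046e-02]), 'tcp_pos': array([0.48684242, 0.36575049, 0.07826735]), 'orientation': array([ 1.59599462,  2.08342506, -0.49098649]), 'contact_force': array([-0.74352846,  0.92522514,  3.45691089]), 'moment': array([ 0.25914225,  0.29869221, -0.21878069]), 'grip_width': 0.010564953604919365}
```

```bash
cat >> k.py <<'E'
def pour_pose(phi,tau,L):
    G=np.load("grasp.npz"); Rc=Ro.from_euler("z",phi)*Ro.from_euler("x",tau)
    org=np.array(L)-Rc.apply([0,-.052,.052])
    return org+Rc.apply(G["p"]), Rc*Ro.from_quat(G["q"])
E
python3 - <<'E'
from k import *
c=P["cup"]; p,R=cur(); Rc=Ro.from_euler("z",c[2])
np.savez("grasp.npz",p=Rc.inv().apply(p-[c[0],c[1],0]),q=(Rc.inv()*R).as_quat())
print(np.load("grasp.npz")["p"])
rel(p+[0,0,.15],R)
h=np.array([-np.sin(-.6),np.cos(-.6),0]); L=np.array([.523,-.111,0])+.022*h
for tau,z in((0,.20),(.9,.14),(1.4,.118)):
    q,S=pour_pose(-.6,tau,L+[0,0,z]); print(tau,q.round(3),S.as_matrix()[:,2].round(2)); rel(q,S,(p+[0,0,.15],R))
E
```

```text
[0.00043661 0.06660902 0.07826735]
offset [-0.169, 0.0, -0.248] turn [0.0, 0.0, 0.0] mm 150 deg 0
0 [0.603 0.005 0.226] [-0.32 -0.46 -0.83]
offset [-0.624, 0.036, 0.429] turn [0.324, -0.0, 0.476] mm 379 deg 49
0.9 [ 0.566 -0.049  0.249] [ 0.17  0.25 -0.95]
offset [-0.72, -0.064, 0.439] turn [0.087, 0.561, 0.588] mm 423 deg 70
1.4 [ 0.533 -0.098  0.239] [ 0.41  0.59 -0.69]
offset [-0.772, -0.153, 0.498] turn [-0.064, 0.871, 0.62] mm 466 deg 92
```

carry_out --offset '[[-0.017,0,-0.025],[-0.05,0,-0.074],[-0.1,0,-0.148],[-0.15,0,-0.22],[-0.169,0,-0.248],[-0.169,0,-0.248]]' --turn '[[0,0,0],[0,0,0],[0,0,0],[0,0,0],[0,0,0],[0,0,0]]'

```text
clock: 4.85
tcp_pos: [0.488, 0.366, 0.2307]
orientation: [1.599, 2.083, -0.484]
contact_force: [-0.0, 0.1, -2.9]
grip_width: 0.0111
```

```bash
python3 - <<'E'
from k import *
p,R=cur(); print(p,r.get_obs()["grip_width"],r.get_obs()["contact_force"])
h=np.array([-np.sin(-.6),np.cos(-.6),0]); L=np.array([.523,-.111,0])+.022*h
q,S=pour_pose(-.6,0,L+[0,0,.20]); rel(q,S)
for n in ("top","side"):
    f=cam(n); cv2.imwrite(f"pics/{n}2.png",f["pixels"][:,:,::-1])
    u=proj(f,(.5,.33,.18))[0].astype(int); J=f["pixels"][max(u[1]-80,0):u[1]+80,max(u[0]-107,0):u[0]+107,::-1]
    I=cv2.resize(J,(400,300)) if n=="top" else np.hstack([I,cv2.resize(J,(400,300))])
cv2.imwrite("pics/c2.png",I)
E
```

```text
[0.48803531 0.3659913  0.230721  ] 0.011106709523669262 [-0.00656221  0.10079371 -2.87856925]
offset [-0.623, 0.034, 0.431] turn [0.325, -0.004, 0.475] mm 379 deg 49
```

View pics/c2.png

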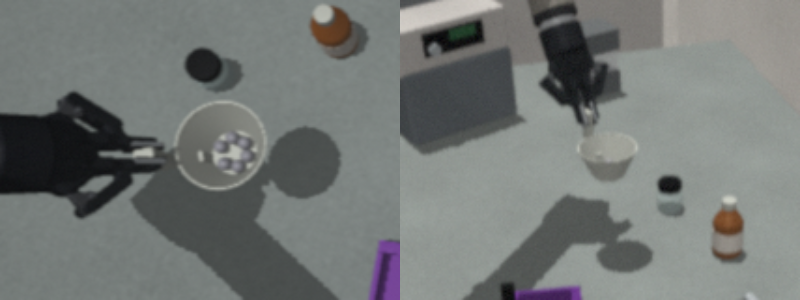

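The cup is lifted level with the beads in it (fz −2.9 N). Next I'm carrying it over to the tray.

carry_out --offset '[[-0.04,0.002,0.028],[-0.12,0.006,0.083],[-0.21,0.011,0.145],[-0.3,0.016,0.208],[-0.4,0.022,0.277],[-0.5,0.027,0.346],[-0.58,0.032,0.4],[-0.623,0.034,0.431]]' --turn '[[0.02,0,0.03],[0.06,0,0.09],[0.11,-0.001,0.16],[0.16,-0.002,0.23],[0.21,-0.003,0.3],[0.26,-0.003,0.38],[0.3,-0.004,0.44],[0.325,-0.004,0.475]]'

```text
clock: 5.75
tcp_pos: [0.5996, 0.0066, 0.2231]
orientation: [2.445, 1.281, -0.766]
contact_force: [2.1, -0.4, -1.9]
grip_width: 0.011
```

```bash
python3 - <<'E'
from k import *
p,R=cur(); print(p,r.get_obs()["joints"].round(2))
h=np.array([-np.sin(-.6),np.cos(-.6),0]); L=np.array([.523,-.111,0])+.022*h
for tau,z in((0,.2),(.4,.17),(.8,.14)):
    q,S=pour_pose(-.6,tau,L+[0,0,z]); rel(q,S,(p,R))
E
```

```text
[0.59958822 0.00659129 0.22306832] [-0.72  0.71  0.67  1.54  0.04  1.42 -0.71]
offset [-0.003, 0.007, -0.006] turn [-0.003, 0.006, -0.003] mm 5 deg 1
offset [-0.051, 0.007, -0.006] turn [-0.002, 0.273, -0.003] mm 26 deg 23
offset [-0.113, 0.008, 0.029] turn [-0.001, 0.54, -0.004] mm 58 deg 46
```

carry_out --offset '[[-0.02,0.007,-0.006],[-0.037,0.007,-0.006],[-0.051,0.007,-0.006],[-0.07,0.007,0.004],[-0.09,0.007,0.015],[-0.113,0.008,0.029],[-0.113,0.008,0.029]]' --turn '[[-0.002,0.09,-0.003],[-0.002,0.18,-0.003],[-0.002,0.27,-0.003],[-0.002,0.36,-0.003],[-0.001,0.45,-0.004],[-0.001,0.54,-0.004],[-0.001,0.54,-0.004]]'

```text
clock: 6.45
tcp_pos: [0.5678, -0.0455, 0.2433]
orientation: [-2.687, -1.404, -0.274]
contact_force: [-0.2, -2.2, -2.3]
grip_width: 0.0103
```

```bash
python3 - <<'E'
from k import *
p,R=cur(); print(p,r.get_obs()["joints"].round(2))
h=np.array([-np.sin(-.6),np.cos(-.6),0]); L=np.array([.523,-.111,0])+.022*h
for tau in(.8,.95,1.05,1.15,1.25,1.35,1.45):
    q,S=pour_pose(-.6,tau,L+[0,0,.122]); rel(q,S,(p,R))
for n in ("top","side"):
    f=cam(n)
    u=proj(f,(.55,-.06,.15))[0].astype(int); J=f["pixels"][max(u[1]-80,0):u[1]+80,max(u[0]-107,0):u[0]+107,::-1]
    I=cv2.resize(J,(400,300)) if n=="top" else np.hstack([I,cv2.resize(J,(400,300))])
cv2.imwrite("pics/c3.png",I)
E
```

```text
[ 0.56777402 -0.04550997  0.24330765] [-0.37  0.29  0.54  1.91 -0.42  0.93 -0.22]
offset [0.005, 0.001, 0.038] turn [-0.001, -0.001, -0.005] mm 19 deg 0
offset [-0.023, 0.001, 0.015] turn [-0.0, 0.099, -0.005] mm 14 deg 8
offset [-0.043, 0.001, 0.002] turn [-0.0, 0.165, -0.005] mm 22 deg 14
offset [-0.065, 0.001, -0.009] turn [0.0, 0.232, -0.005] mm 33 deg 20
offset [-0.088, 0.002, -0.017] turn [0.0, 0.299, -0.005] mm 45 deg 26
offset [-0.112, 0.002, -0.024] turn [0.001, 0.365, -0.005] mm 57 deg 31
offset [-0.135, 0.002, -0.027] turn [0.001, 0.432, -0.005] mm 69 deg 37
```

View pics/c3.png

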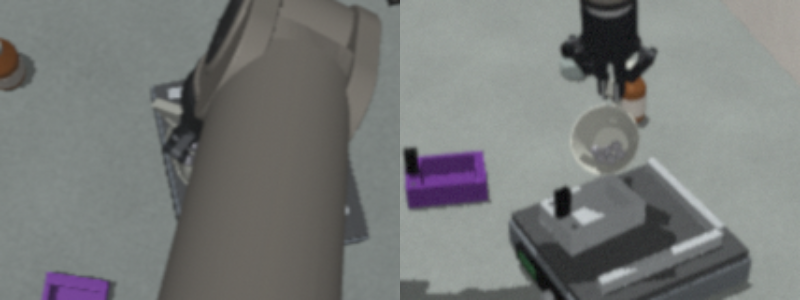

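Side view: the cup is tilted with its lip above the far-left of the tray, beads still inside. I'm lowering and pouring slowly.

carry_out --offset '[[0.005,0.001,0.02],[0.005,0.001,0.038],[-0.009,0.001,0.026],[-0.023,0.001,0.015],[-0.033,0.001,0.008],[-0.043,0.001,0.002],[-0.054,0.001,-0.004],[-0.065,0.001,-0.009]]' --turn '[[0,0,0],[0,0,-0.003],[0,0.05,-0.005],[0,0.099,-0.005],[0,0.13,-0.005],[0,0.165,-0.005],[0,0.2,-0.005],[0,0.232,-0.005]]'

```text
clock: 7.35
tcp_pos: [0.5546, -0.0637, 0.2415]
orientation: [-2.463, -1.325, -0.703]
contact_force: [0.2, -0.3, -2.4]
grip_width: 0.011
```

```bash
python3 - <<'E'
from k import *
p,R=cur(); print(p,r.get_obs()["joints"].round(2))
h=np.array([-np.sin(-.6),np.cos(-.6),0]); L=np.array([.523,-.111,0])+.022*h
for tau in(1.15,1.25,1.35,1.45,1.55):
    q,S=pour_pose(-.6,tau,L+[0,0,.122]); rel(q,S,(p,R))
f=cam("side"); u=proj(f,(.55,-.06,.13))[0].astype(int)
cv2.imwrite("pics/c4.png",cv2.resize(f["pixels"][u[1]-75:u[1]+75,u[0]-75:u[0]+75,::-1],(600,600),interpolation=cv2.INTER_CUBIC))
for q in ["bead%d_center"%i for i in range(1)]:
    print([(round(d["score"],2),(f["R"].T@(np.array(d["xyz"])-f["t"])).round(3).tolist()) for d in look_for(q,"side")])
E
```

```text
[ 0.55459452 -0.06373229  0.24147067] [-0.07  0.27  0.43  2.03 -0.86  0.91  0.31]
offset [-0.018, 0.002, -0.01] turn [-0.004, -0.001, 0.01] mm 10 deg 1
offset [-0.037, 0.001, -0.026] turn [-0.005, 0.065, 0.01] mm 22 deg 6
offset [-0.057, 0.001, -0.04] turn [-0.005, 0.132, 0.009] mm 35 deg 11
offset [-0.078, 0.001, -0.052] turn [-0.006, 0.199, 0.009] mm 47 deg 17
offset [-0.1, 0.0, -0.061] turn [-0.006, 0.265, 0.009] mm 59 deg 23
[]
```

View pics/c4.png

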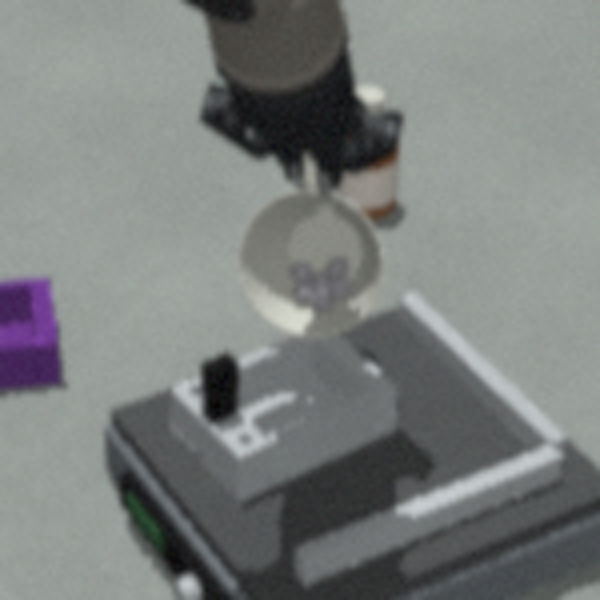

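carry_out --offset '[[-0.018,0.002,-0.01],[-0.027,0.001,-0.018],[-0.037,0.001,-0.026],[-0.047,0.001,-0.033],[-0.057,0.001,-0.04],[-0.067,0.001,-0.046],[-0.078,0.001,-0.052],[-0.078,0.001,-0.052]]' --turn '[[-0.004,0,0.01],[-0.005,0.032,0.01],[-0.005,0.065,0.01],[-0.005,0.1,0.009],[-0.005,0.132,0.009],[-0.005,0.165,0.009],[-0.006,0.199,0.009],[-0.006,0.199,0.009]]'

```text
clock: 8.25
tcp_pos: [0.5285, -0.1052, 0.2431]
orientation: [-2.265, -1.187, -1.026]
contact_force: [-0.5, -0.4, -1.2]
grip_width: 0.0106
```

carry_out --offset '[[0,0,0],[0,0,0],[0,0,0],[0,0,0],[0,0,0],[0,0,0]]' --turn '[[0,0,0],[0,0,0],[0,0,0],[0,0,0],[0,0,0],[0,0,0]]'

```text
clock: 8.85
tcp_pos: [0.5291, -0.1041, 0.2447]
orientation: [-2.262, -1.19, -1.029]
contact_force: [-0.6, -0.6, -1.3]
grip_width: 0.0108
```

```bash
python3 - <<'E'
from k import *
p,R=cur(); print(p,r.get_obs()["joints"].round(2))
h=np.array([-np.sin(-.6),np.cos(-.6),0]); L=np.array([.523,-.111,0])+.022*h
for tau in(1.45,1.6):
    q,S=pour_pose(-.6,tau,L+[0,0,.122]); rel(q,S,(p,R))
for tau in(1.3,1.1,.9,.5,0):
    q,S=pour_pose(-.6,tau,L+h*.02+[0,0,.14]); rel(q,S,(p,R))
f=cam("side"); u=proj(f,(.55,-.06,.13))[0].astype(int)
cv2.imwrite("pics/c5.png",cv2.resize(f["pixels"][u[1]-75:u[1]+75,u[0]-75:u[0]+75,::-1],(600,600),interpolation=cv2.INTER_CUBIC))
E
```

```text
[ 0.52912959 -0.10407275  0.24472056] [ 0.19  0.34  0.4   2.1  -1.18  1.12  0.74]
offset [-0.001, -0.001, 0.004] turn [0.002, -0.0, -0.0] mm 2 deg 0
offset [-0.03, -0.001, -0.019] turn [0.002, 0.1, -0.0] mm 18 deg 9
offset [0.077, -0.002, 0.037] turn [0.002, -0.1, -0.0] mm 43 deg 9
offset [0.103, -0.002, 0.078] turn [0.002, -0.233, -0.001] mm 65 deg 20
offset [0.12, -0.002, 0.124] turn [0.002, -0.367, -0.001] mm 86 deg 32
offset [0.126, -0.002, 0.22] turn [0.002, -0.633, -0.001] mm 127 deg 54
offset [0.081, -0.003, 0.331] turn [0.001, -0.967, -0.002] mm 171 deg 83
```

View pics/c5.png

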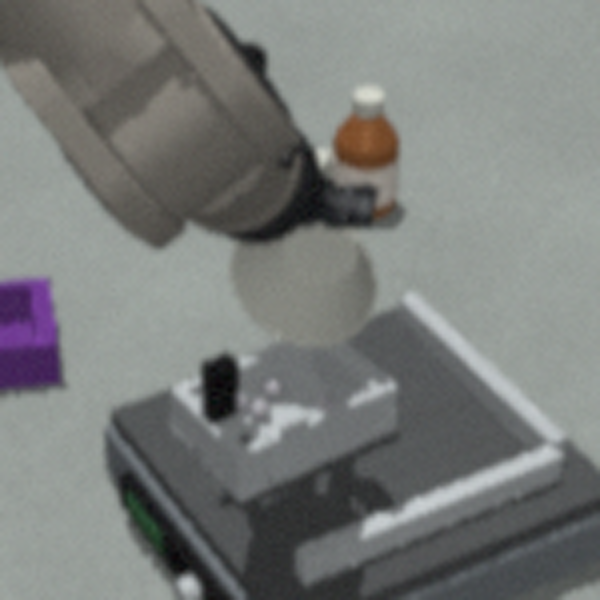

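The wrist force fell to the weight of the cup alone (−1.3 N), beads show in the pocket, and none are on the platform. I'm backing away and tilting the cup upright.

carry_out --offset '[[0.04,0,0.015],[0.077,-0.002,0.037],[0.103,-0.002,0.078],[0.12,-0.002,0.124],[0.126,-0.002,0.17],[0.126,-0.002,0.22],[0.12,-0.002,0.25],[0.11,-0.002,0.28]]' --turn '[[0.002,-0.03,0],[0.002,-0.1,0],[0.002,-0.2,0],[0.002,-0.3,0],[0.002,-0.4,0],[0.002,-0.5,0],[0.002,-0.6,0],[0.002,-0.7,0]]'

```text
clock: 9.7
tcp_pos: [0.6096, 0.0144, 0.1948]
orientation: [2.698, 1.421, -0.237]
contact_force: [0.2, 0.9, -1.9]
grip_width: 0.011
```

```bash
python3 - <<'E'
from k import *
p,R=cur(); print(p,r.get_obs()["joints"].round(2),r.get_obs()["contact_force"])
c=P["cup"]; G=np.load("grasp.npz"); Rc=Ro.from_euler("z",c[2])
q=Rc.apply(G["p"])+[c[0],c[1],0]; S=Rc*Ro.from_quat(G["q"])
rel(q+[0,0,.15],S,(p,R)); rel((p+q)/2*[1,1,0]+[0,0,.24],S,(p,R))
E
```

```text
[0.60956286 0.01435951 0.19478354] [-0.59  0.53  0.56  1.72 -0.15  1.08 -0.6 ] [ 0.23499552  0.93074394 -1.90150006]
offset [0.422, -0.6, -0.144] turn [-0.218, -0.263, -0.538] mm 374 deg 55
offset [0.201, -0.3, -0.128] turn [-0.218, -0.263, -0.538] mm 192 deg 55
```

carry_out --offset '[[0.03,-0.05,-0.06],[0.1,-0.15,-0.11],[0.2,-0.29,-0.128],[0.26,-0.38,-0.13],[0.33,-0.47,-0.137],[0.38,-0.55,-0.142],[0.422,-0.6,-0.144],[0.422,-0.6,-0.144]]' --turn '[[-0.02,-0.03,-0.06],[-0.055,-0.065,-0.135],[-0.09,-0.11,-0.22],[-0.12,-0.145,-0.3],[-0.15,-0.18,-0.37],[-0.18,-0.22,-0.45],[-0.21,-0.25,-0.52],[-0.218,-0.263,-0.538]]'

```text
clock: 10.5
tcp_pos: [0.4828, 0.3688, 0.228]
orientation: [1.591, 2.093, -0.487]
contact_force: [0.5, 0.6, -1.2]
grip_width: 0.0106
```

```bash
python3 - <<'E'
from k import *
p,R=cur(); print(p,r.get_obs()["contact_force"],r.get_obs()["grip_width"])
c=P["cup"]; G=np.load("grasp.npz"); Rc=Ro.from_euler("z",c[2])
q=Rc.apply(G["p"])+[c[0],c[1],0]; S=Rc*Ro.from_quat(G["q"])
for z in(.15,.05,.015,.003,0):rel(q+[0,0,z],S,(p,R))
f=cam("top"); u=proj(f,(.52,-.11,.08))[0].astype(int)
A=f["pixels"][u[1]-52:u[1]+53,u[0]-70:u[0]+70,::-1]
for n in("top","side"):
    f=cam(n) if n=="side" else f
    u=proj(f,(.5,.32,.16))[0].astype(int); B=f["pixels"][u[1]-52:u[1]+53,max(0,u[0]-70):u[0]+70,::-1]
    A=np.hstack([A,cv2.resize(B,(140,105))])
u=proj(f,(.53,-.12,.08))[0].astype(int); B=f["pixels"][u[1]-52:u[1]+53,u[0]-70:u[0]+70,::-1]
z=np.zeros_like(B)
A=np.hstack([A,B]); cv2.imwrite("pics/c6.png",np.vstack([cv2.resize(A[:,i:i+280],(800,300),interpolation=cv2.INTER_CUBIC) for i in(0,280)]))
E
```

```text
[0.48276967 0.36875032 0.22801393] [ 0.48356464  0.55961306 -1.1515112 ] 0.010560256902722437
offset [-0.007, 0.006, 0.004] turn [0.002, -0.003, 0.004] mm 5 deg 0
offset [0.105, 0.007, 0.17] turn [0.002, -0.003, 0.004] mm 100 deg 0
offset [0.144, 0.007, 0.228] turn [0.002, -0.003, 0.004] mm 135 deg 0
offset [0.157, 0.007, 0.248] turn [0.002, -0.003, 0.004] mm 147 deg 0
offset [0.161, 0.007, 0.253] turn [0.002, -0.003, 0.004] mm 150 deg 0
```

View pics/c6.png

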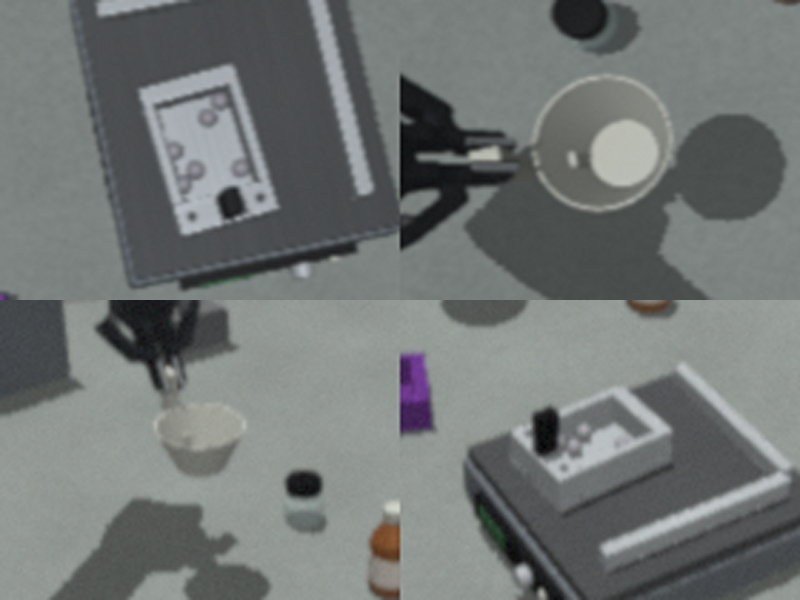

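All six beads are in the pocket (top crop at (220,100), (207,117), (240,168), (175,150), (195,170) and (185,185)), and the cup is empty. Now I'm setting it down.

carry_out --offset '[[0.03,0.004,0.06],[0.075,0.007,0.12],[0.105,0.007,0.17],[0.13,0.007,0.207],[0.144,0.007,0.228],[0.153,0.007,0.241],[0.159,0.007,0.25],[0.161,0.007,0.253]]' --turn '[[0.002,-0.003,0.004],[0.002,-0.003,0.004],[0.002,-0.003,0.004],[0.002,-0.003,0.004],[0.002,-0.003,0.004],[0.002,-0.003,0.004],[0.002,-0.003,0.004],[0.002,-0.003,0.004]]'

```text
clock: 11.4
tcp_pos: [0.491, 0.3617, 0.0795]
orientation: [1.605, 2.077, -0.49]
contact_force: [-0.3, 0.0, -0.6]
grip_width: 0.0104
```

carry_out --offset '[[0,0,0],[0,0,0]]' --turn '[[0,0,0],[0,0,0]]'

```text
clock: 11.6
tcp_pos: [0.4911, 0.3618, 0.0801]
orientation: [1.605, 2.077, -0.49]
contact_force: [-0.3, -0.0, -0.1]
grip_width: 0.0105
```

carry_out --offset '[[0.001,0,0.002],[0.002,0,0.0035],[0.002,0,0.0035]]' --turn '[[0,0,0],[0,0,0],[0,0,0]]'

```text
clock: 11.9
tcp_pos: [0.4911, 0.3617, 0.0782]
orientation: [1.604, 2.076, -0.49]
contact_force: [-1.3, 1.4, 4.3]
grip_width: 0.0103
```

Contact with the bench is now 4.3 N up, so I'm opening and then backing off along the tool axis.

carry_out --offset '[[0,0,0],[0,0,0],[0,0,0],[0,0,0],[0,0,0],[0,0,0]]' --turn '[[0,0,0],[0,0,0],[0,0,0],[0,0,0],[0,0,0],[0,0,0]]' --hand 0

```text
clock: 12.5
tcp_pos: [0.4908, 0.3613, 0.0772]
orientation: [1.605, 2.077, -0.492]
contact_force: [0.6, -0.5, 0.2]
grip_width: 0.0852
```

carry_out --offset '[[0,0,-0.03],[0,0,-0.08],[0,0,-0.16],[0,0,-0.25],[0,0,-0.3],[0,0,-0.3]]' --turn '[[0,0,0],[0,0,0],[0,0,0],[0,0,0],[0,0,0],[0,0,0]]'

```text
clock: 13.1
tcp_pos: [0.469, 0.4476, 0.2053]
orientation: [1.604, 2.081, -0.48]
contact_force: [-0.1, 0.4, -0.6]
grip_width: 0.0853
```

```bash
cat > m2.py <<'E'
from k import *
V={n:cam(n) for n in("top","side")}
t=P["tray"]; vs=[]
for n in V:
    g=region("tray",n,V[n],(t[0],t[1],.09)); print(n,g and g[1:])
    if g and g[1]<15: vs.append((V[n],g[0]))
x,e=fit(vs,tray_m,t,(.01,.01,.05)); print("tray",x.round(4),round(e,3))
vs=[]
for n in V:
    g=region("cup",n,V[n],(P["cup"][0],P["cup"][1],.03)); print(n,g and g[1:])
    if g and g[1]<15: vs.append((V[n],g[0]))
y,e=fit(vs,cup_m,P["cup"],(.01,.01,.05)); print("cup",y.round(4),round(e,3))
c,s=np.cos(x[2]),np.sin(x[2])
post=np.array([x[0]-.052*c,x[1]-.052*s,.065+.086]); print("post top",post)
p,R=cur(); print(p,r.get_obs()["contact_force"])
Y=[[-s,c,0],[s,-c,0]]
for yy in Y:
    S=frame(yy,[0,0,-1]); print("above"); rel(post+[0,0,.07],S,(p,R)); 
E
python3 m2.py
```

```text
top (np.float64(0.4), 0.56)
side (np.float64(1.8), 0.73)
tray [ 0.5187 -0.1125  0.3003] 0.111
top (np.float64(4.6), 0.79)
side (np.float64(4.4), 0.65)
cup [0.5091 0.2982 0.2738] 0.081
post top [ 0.46898702 -0.12791987  0.151     ]
[0.46906441 0.44152157 0.20033814] [-0.13912099  0.38142305  0.15338051]
above
offset [-0.933, -0.287, 0.587] turn [-0.322, 0.308, -1.042] mm 570 deg 97
above
offset [-0.933, -0.287, 0.587] turn [0.304, 0.318, 0.983] mm 570 deg 93
```

carry_out --offset '[[-0.09,-0.028,0.03],[-0.18,-0.055,0.08],[-0.27,-0.083,0.14],[-0.36,-0.11,0.2],[-0.45,-0.138,0.26],[-0.54,-0.166,0.32],[-0.63,-0.194,0.38],[-0.72,-0.221,0.44]]' --turn '[[0.03,0.032,0.09],[0.06,0.064,0.18],[0.09,0.095,0.28],[0.12,0.13,0.37],[0.15,0.16,0.47],[0.18,0.19,0.56],[0.21,0.22,0.66],[0.24,0.25,0.75]]'

```text
clock: 14.2
tcp_pos: [0.4678, 0.0429, 0.2211]
orientation: [2.847, 1.007, -0.156]
contact_force: [1.4, -1.3, 0.4]
grip_width: 0.0851
```

```bash
python3 - <<'E'
from k import *
p,R=cur(); print(p,r.get_obs()["joints"].round(2))
x=[.5186,-.1124,.285]; c,s=np.cos(x[2]),np.sin(x[2]); rel([x[0]-.052*c,x[1]-.052*s,.215],frame([s,-c,0],[0,0,-1]),(p,R))
E
```

```text
[0.46779985 0.04288137 0.2210813 ] [-0.9   0.25  0.7   2.04 -0.03  1.   -1.08]
offset [-0.207, 0.263, 0.061] turn [0.068, 0.08, 0.263] mm 170 deg 24
```

carry_out --offset '[[-0.06,0.07,0.015],[-0.12,0.15,0.035],[-0.18,0.23,0.053],[-0.207,0.263,0.061],[-0.207,0.263,0.061]]' --turn '[[0.02,0.02,0.08],[0.04,0.045,0.15],[0.06,0.07,0.22],[0.068,0.08,0.263],[0.068,0.08,0.263]]'

```text
clock: 14.7
tcp_pos: [0.4688, -0.1299, 0.2154]
orientation: [3.108, 0.438, -0.002]
contact_force: [0.1, 0.6, -0.3]
grip_width: 0.0853
```

```bash
python3 - <<'E'
from k import *
p,R=cur(); print(p,r.get_obs()["joints"].round(2))
x=[.5186,-.1124,.285]; c,s=np.cos(x[2]),np.sin(x[2])
for z in(.215,.131):rel([x[0]-.052*c,x[1]-.052*s,z],frame([s,-c,0],[0,0,-1]),(p,R))
f=cam("wrist"); cv2.imwrite("pics/w7.png",f["pixels"][:,:,::-1])
E
```

```text
[ 0.46876672 -0.12993744  0.21542092] [-0.56  0.25  0.82  2.07 -0.23  0.91 -0.9 ]
offset [0.001, -0.006, 0.001] turn [0.002, 0.001, -0.003] mm 3 deg 0
offset [0.002, -0.006, 0.169] turn [0.002, 0.001, -0.003] mm 84 deg 0
```

View pics/w7.png

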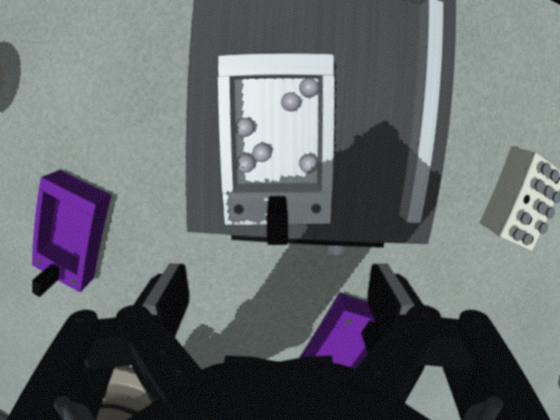

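Wrist view: the post at (277,220) is centred between the jaws, the tray is square to the gripper, and six beads are in the pocket. Going down and gripping.

carry_out --offset '[[0.002,-0.005,0.06],[0.002,-0.005,0.12],[0.002,-0.005,0.16],[0.002,-0.005,0.174],[0.002,-0.005,0.174]]' --turn '[[0.002,0.001,-0.003],[0.002,0.001,-0.003],[0.002,0.001,-0.003],[0.002,0.001,-0.003],[0.002,0.001,-0.003]]'

```text
clock: 15.25
tcp_pos: [0.4704, -0.1211, 0.1278]
orientation: [-3.105, -0.465, 0.003]
contact_force: [0.4, -0.2, -1.2]
grip_width: 0.0853
```

carry_out --offset '[[0,0,0],[0,0,0],[0,0,0],[0,0,0],[0,0,0],[0,0,0],[0,0,0]]' --turn '[[0,0,0],[0,0,0],[0,0,0],[0,0,0],[0,0,0],[0,0,0],[0,0,0]]' --hand 1 --force 60

```text
clock: 15.95
tcp_pos: [0.4717, -0.1223, 0.1292]
orientation: [-3.106, -0.462, -0.003]
contact_force: [-0.4, 0.3, 6.0]
grip_width: 0.0129
```

```bash
cat > m3.py <<'E'
from k import *
o=r.get_obs(); p,R=cur(); K=P["corner"]; cx,sx=np.cos(K[2]),np.sin(K[2])
y=R.as_matrix()[:,1]; print("tool yaw(tray)",np.arctan2(y[0],-y[1]),o["tcp_pos"],o["contact_force"],o["moment"],o["grip_width"],o["clock"])
Rk=np.array([[cx,-sx],[sx,cx]])
def home(d): return np.r_[K[:2]+Rk@(np.array([-.065-.052,.042])+d),p[2]]
S=frame([sx,-cx,0],[0,0,-1])
print("force in shaker axes",Rk.T@o["contact_force"][:2])
for d in((-.02,.02),(-.008,.008),(0,0)): print(home(np.array(d))); rel(home(np.array(d)),S,(p,R))
E
python3 m3.py
```

```text
tool yaw(tray) 0.29531900849035086 [ 0.47166301 -0.12234578  0.12921278] [-0.37060487  0.25234214  5.95522864] [-0.14093703  0.06282338 -0.02090995] 0.01289973403326989 15.95
force in shaker axes [-0.30903322  0.32484302]
[ 0.52941682 -0.16937524  0.12921278]
offset [0.083, 0.124, 0.0] turn [-0.001, -0.001, 0.055] mm 74 deg 5
[ 0.54367819 -0.17857379  0.12921278]
offset [0.105, 0.15, 0.0] turn [-0.001, -0.001, 0.055] mm 91 deg 5
[ 0.55318577 -0.18470615  0.12921278]
offset [0.12, 0.167, 0.0] turn [-0.001, -0.001, 0.055] mm 103 deg 5
```

carry_out --offset '[[0.02,0.03,0],[0.045,0.067,0],[0.065,0.098,0],[0.083,0.124,0],[0.083,0.124,0]]' --turn '[[0,0,0.015],[0,0,0.03],[0,0,0.045],[0,0,0.055],[0,0,0.055]]'

```text
clock: 16.45
tcp_pos: [0.5308, -0.171, 0.1292]
orientation: [3.123, 0.332, 0.005]
contact_force: [1.4, -1.3, 5.6]
grip_width: 0.0128
```

```bash
python3 m3.py; python3 - <<'E'
from h import *
f=cam("wrist"); cv2.imwrite("pics/w8.png",f["pixels"][:300,100:500,::-1].repeat(2,0).repeat(2,1))
E
```

```text
tool yaw(tray) 0.21195846968845508 [ 0.53082376 -0.1709786   0.12923606] [ 1.36837572 -1.31693212  5.55915705] [-0.08449703 -0.28243964 -0.04494363] 0.012796760172335787 16.45
force in shaker axes [ 1.0597747  -1.57595682]
[ 0.52941682 -0.16937524  0.12923606]
offset [-0.002, -0.004, -0.0] turn [0.001, -0.002, -0.0] mm 2 deg 0
[ 0.54367819 -0.17857379  0.12923606]
offset [0.022, 0.02, 0.0] turn [0.001, -0.002, -0.0] mm 15 deg 0
[ 0.55318577 -0.18470615  0.12923606]
offset [0.038, 0.036, 0.0] turn [0.001, -0.002, -0.0] mm 26 deg 0
```

View pics/w8.png

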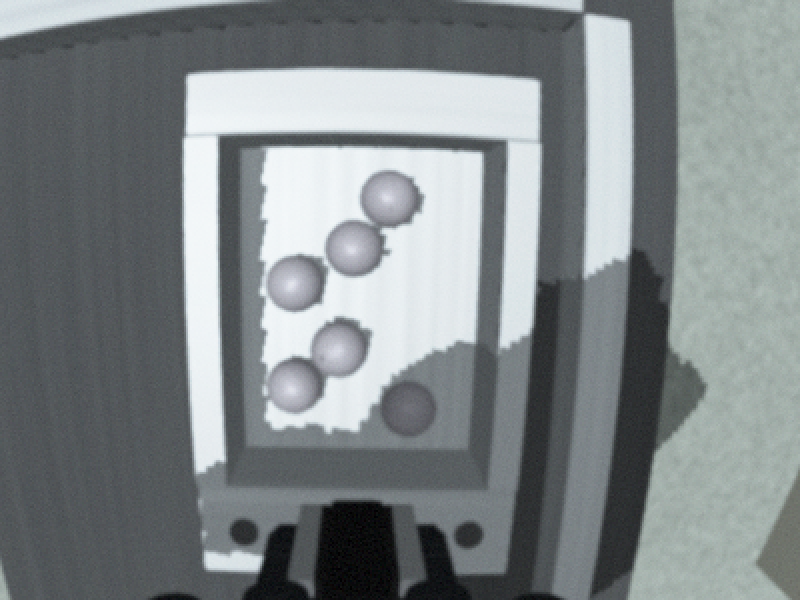

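The tray lies parallel to both rails, with gaps of roughly 15–20 mm, and all six beads are inside. Closing in on the stops.

carry_out --offset '[[0.008,0.008,0],[0.016,0.016,0],[0.022,0.022,0],[0.027,0.027,0],[0.03,0.03,0],[0.03,0.03,0]]' --turn '[[0,0,0],[0,0,0],[0,0,0],[0,0,0],[0,0,0],[0,0,0]]'

```text
clock: 17.1
tcp_pos: [0.5466, -0.1805, 0.1292]
orientation: [-3.122, -0.335, -0.002]
contact_force: [-0.1, 0.8, 7.3]
grip_width: 0.0132
```

```bash
python3 m3.py|head -2
```

```text
tool yaw(tray) 0.21361848177089166 [ 0.54661868 -0.18054938  0.12924409] [-0.06971259  0.7793214   7.33098607] [-0.02308247  0.02756969 -0.00310154] 0.013154638956460886 17.1
force in shaker axes [0.09625471 0.77649   ]
```

carry_out --offset '[[0.002,0.002,0],[0.004,0.004,0],[0.006,0.006,0],[0.008,0.008,0],[0.008,0.008,0]]' --turn '[[0,0,0],[0,0,0],[0,0,0],[0,0,0],[0,0,0]]'

```text
clock: 17.6
tcp_pos: [0.5512, -0.1834, 0.1292]
orientation: [-3.122, -0.335, -0.002]
contact_force: [-0.5, 0.3, 8.3]
grip_width: 0.0126
```

```bash
python3 m3.py|(head -2;tail -1)
```

```text
tool yaw(tray) 0.2137540479988183 [ 0.55115294 -0.18341101  0.12922522] [-0.49305429  0.30021908  8.33426253] [-0.01074768  0.22519025  0.0372031 ] 0.012607711516698407 17.6
force in shaker axes [-0.41862744  0.39747339]
```

carry_out --offset '[[0.001,0.001,0],[0.003,0.003,0],[0.004,0.004,0],[0.005,0.005,0],[0.005,0.005,0]]' --turn '[[0,0,0],[0,0,0],[0,0,0],[0,0,0],[0,0,0]]'

```text
clock: 18.1
tcp_pos: [0.5538, -0.1851, 0.1292]
orientation: [-3.121, -0.335, -0.001]
contact_force: [-3.0, 2.5, 10.2]
grip_width: 0.0128
```

```bash
python3 m3.py|(head -2;tail -1)
```

```text
tool yaw(tray) 0.21394243515354464 [ 0.55377149 -0.18511328  0.12923346] [-3.02706321  2.46246478 10.16846699] [0.13006509 0.41136903 0.16342928] 0.012822536656832795 18.1
force in shaker axes [-2.43948505  3.04561277]
```

carry_out --offset '[[0.001,0.001,-0.001],[0.002,0.002,-0.001],[0.003,0.003,-0.001],[0.004,0.004,-0.001],[0.004,0.004,-0.001]]' --turn '[[0,0,0],[0,0,0],[0,0,0],[0,0,0],[0,0,0]]'

```text
clock: 18.6
tcp_pos: [0.5555, -0.1856, 0.1293]
orientation: [-3.119, -0.337, 0.002]
contact_force: [-4.2, 3.4, 9.2]
grip_width: 0.0134
```

```bash
python3 m3.py|(head -2;tail -1)
```

```text
tool yaw(tray) 0.21517174657336 [ 0.55551232 -0.18563914  0.12929568] [-4.19106188  3.35604524  9.17838879] [0.65585353 0.52389462 0.33311345] 0.013364662445968076 18.6
force in shaker axes [-3.38878828  4.16463123]
```

carry_out --offset '[[0.001,0.001,-0.0005],[0.002,0.002,-0.0005],[0.003,0.003,-0.0005],[0.004,0.004,-0.0005],[0.004,0.004,-0.0005]]' --turn '[[0,0,0],[0,0,0],[0,0,0],[0,0,0],[0,0,0]]'

```text
clock: 19.1
tcp_pos: [0.5574, -0.1861, 0.1293]
orientation: [-3.117, -0.338, 0.004]
contact_force: [-6.1, 5.7, 12.0]
grip_width: 0.0131
```

```bash
python3 m3.py|(head -2;tail -1)
```

```text
tool yaw(tray) 0.21574821541452746 [ 0.55737832 -0.18613809  0.12933134] [-6.1122249   5.73713185 11.97250064] [1.0654415  0.92020933 0.35161994] 0.01305235597003548 19.1
force in shaker axes [-4.76442639  6.89740649]
```

carry_out --offset '[[0,0,-0.001],[0,0,-0.002],[0,0,-0.002]]' --turn '[[0,0,0],[0,0,0],[0,0,0]]'

```text
clock: 19.4
tcp_pos: [0.5575, -0.1862, 0.1295]
orientation: [-3.118, -0.337, 0.004]
contact_force: [-3.5, 6.8, 2.2]
grip_width: 0.013
```

```bash
python3 m3.py|head -2
```

```text
tool yaw(tray) 0.2155438289396324 [ 0.55749498 -0.18622486  0.12946242] [-3.53937598  6.75583726  2.203386  ] [1.18092707 0.53368501 0.39373067] 0.013036403716843201 19.4
force in shaker axes [-2.03457835  7.35044287]
```

carry_out --offset '[[0.001,0,0],[0.003,0,0],[0.005,0,0],[0.006,0,0],[0.006,0,0]]' --turn '[[0,0,0],[0,0,0],[0,0,0],[0,0,0],[0,0,0]]'

```text
clock: 19.9
tcp_pos: [0.5588, -0.186, 0.1295]
orientation: [-3.117, -0.336, 0.009]
contact_force: [-9.6, 6.5, 8.6]
grip_width: 0.0132
```

```bash
python3 m3.py|(head -2;tail -1); python3 - <<'E'
from h import *
f=cam("wrist"); cv2.imwrite("pics/w9.png",f["pixels"][:300,100:500,::-1].repeat(2,0).repeat(2,1))
E
```

```text
tool yaw(tray) 0.2146760388983959 [ 0.55881047 -0.18596789  0.12947102] [-9.62003448  6.48133797  8.59845061] [1.26016676 1.43600327 0.46283047] 0.013243223661586898 19.9
force in shaker axes [-8.0363076   8.36484103]
```

View pics/w9.png

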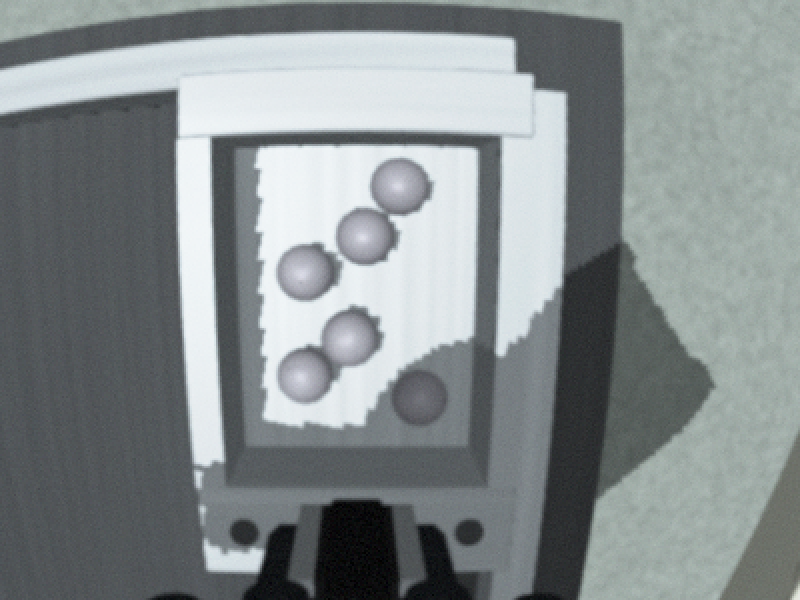

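carry_out --offset '[[0.002,0.001,-0.001],[0.004,0.002,-0.001],[0.006,0.003,-0.0015],[0.007,0.004,-0.002],[0.007,0.004,-0.002],[0.007,0.004,-0.002]]' --turn '[[0,0,0],[0,0,0],[0,0,0],[0,0,0],[0,0,0],[0,0,0]]'

```text
clock: 20.55
tcp_pos: [0.5588, -0.1862, 0.1297]
orientation: [-3.113, -0.334, 0.019]
contact_force: [-19.8, 10.8, 14.4]
grip_width: 0.0134
```

```bash
python3 m3.py|(head -2;tail -1)
```

```text
tool yaw(tray) 0.21339695268712572 [ 0.55882117 -0.18618081  0.12965   ] [-19.83587481  10.75358892  14.42474706] [2.10219736 3.40442497 0.34267689] 0.013422126313753025 20.55
force in shaker axes [-17.12102231  14.69599263]
```

x no longer moves while its force rises to 17 N, so the tray is solid on the far stop. The side reads 15 N. I'll hold briefly and check by camera.

carry_out --offset '[[0,0,0],[0,0,0],[0,0,0],[0,0,0],[0,0,0]]' --turn '[[0,0,0],[0,0,0],[0,0,0],[0,0,0],[0,0,0]]'

```text
clock: 21.05
tcp_pos: [0.5588, -0.1862, 0.1297]
orientation: [-3.113, -0.334, 0.019]
contact_force: [-20.4, 11.1, 15.2]
grip_width: 0.0134
```

```bash
python3 m3.py|head -2; python3 - <<'E'
from k import *
K=P["corner"]; Z=K[2]
g0=np.array([.604,-.174,.21])
for n in ("side","top"):
    f=cam(n); g=region("tray",n,f,(g0[0],g0[1],.09)); print(n,g and g[1:])
    if g and g[1]<15:
        x,e=fit([(f,g[0])],lambda p:tray_m(p)[:1],g0,(.005,.005,.03)); 
        d=Ro.from_euler("z",-Z).apply([x[0]-K[0],x[1]-K[1],0])*1000; print("tray in corner mm",d.round(1),x[2]-Z,"err",e)
    g=region("cup",n,f,(.509,.298,.03))
    if g and g[1]<15: print("cup",*fit([(f,g[0])],cup_m,(.509,.298,.27),(.01,.01,.05)))
    for q,X in (("reagent_bottle",0),("tube_rack",0),("sample_jar",0)):
        print(q,[(round(d["score"],2),(f["R"].T@(np.array(d["xyz"])-f["t"])).round(3).tolist()) for d in look_for(q,n)[:1]])
    u=proj(f,(.6,-.17,.08))[0].astype(int); B=cv2.resize(f["pixels"][u[1]-52:u[1]+53,u[0]-70:u[0]+70,::-1],(400,300),interpolation=cv2.INTER_CUBIC)
    I=B if n=="side" else np.hstack([I,B])
cv2.imwrite("pics/c10.png",I)
E
```

```text
tool yaw(tray) 0.2134323723622646 [ 0.55881464 -0.18616027  0.1296518 ] [-20.3847348   11.05038711  15.22010587] [2.02939796 3.4340555  0.30695769] 0.013389591926453942 21.05
force in shaker axes [-17.59492128  15.10189437]
side (np.float64(0.9), 0.67)
tray in corner mm [-62.7  44.8   0. ] 0.001520438501093735 err 0.6520958083832336
cup [0.51051545 0.30403521 0.25974107] 0.09669966996699669
reagent_bottle []
tube_rack [(0.97, [0.536, -0.451, 0.055])]
sample_jar [(0.82, [0.641, 0.372, 0.041])]
top (np.float64(21.3), 0.88)
cup [0.50812683 0.29811029 0.26175622] 0.07075837447354474
reagent_bottle [(0.65, [0.689, 0.212, 0.076])]
tube_rack [(0.98, [0.542, -0.422, 0.049])]
sample_jar [(0.9, [0.638, 0.379, 0.062])]
```

```bash
python3 - <<'E'
from k import *
f=cam("wrist"); C=-f["R"].T@f["t"]
def bp(c,z):
    u=np.array(c)/2+[100,0]; d=(u-[f["cx"],f["cy"]]); rr=np.hypot(*d); th=rr/f["fx"]
    v=f["R"].T@np.r_[np.sin(th)*d/rr,np.cos(th)]; return (C+v*(z-C[2])/v[2])[:2]
K=P["corner"]
def loc(X): return (Ro.from_euler("z",-K[2]).apply(np.r_[X-K[:2],0])[:2]*1000).round(1)
for name,a,b,z in(("tray left edge",(180,135),(205,570),.105),("tray far edge",(180,77),(533,77),.105),("side rail outer",(567,92),(533,570),.087),("far rail back",(150,47),(515,38),.087)):
    A,B=bp(a,z),bp(b,z); d=A-B; print(name,loc(A),loc(B),"dir",np.arctan2(d[1],d[0]).round(4))
E
```

```text
tray left edge [-16.4  81.7] [-131.7   82.5] dir 0.2054
tray far edge [-2.  81.7] [-2.1 -1.2] dir 1.7819
side rail outer [ -1.5 -15.3] [-142.5  -15.3] dir 0.2128
far rail back [11.4 95.4] [12.4 -1.1] dir 1.7933
```

The wrist back-projection puts the tray edges within about 1 mm of both rails' inner faces, with the yaw square to about 0.01 rad. Handing in.

```bash
python3 -c "
from bench import r
print(r.get_obs()['contact_force'],r.get_obs()['grip_width']); print(r.hand_in())"
```

```text
[-19.81389825  11.7188161   15.41420739] 0.013223527807986957
the job is handed in; nothing more can be done
None
```

The job is done and handed in: the beads are poured, the cup is back on the bench and the tray is held home against both stops. I took the cup by its handle, poured all six beads into the tray pocket and stood the empty cup upright at about (0.509, 0.298). I then slid the tray by its post into the corner and was still gripping and pressing it at hand-in, at about 21 s of the 67 s.

**Last checks:**
- **Pressing:** the wrist force was about 17 N toward the far stop and 15 N toward the side stop, plus about 15 N downward. Those totals include sliding friction, so I estimate at least 11 N on the far stop and 8 N on the side. The tray stopped moving along x as that force rose.
- **Home and square:** back-projecting edges from the wrist camera put the tray within about 1 mm of both rail faces and square to about 0.01 rad.
- **Beads and cup:** all six beads were in the pocket in the last wrist picture. A silhouette fit after release showed the cup standing free.
- **Bystanders:** the tube rack, jar and bottle were each within about 5 mm of where they started, though the bottle was seen only in the top camera.

**Checks that failed or disagreed:**
- In the final side-camera check the arm hid most of the tray. The fit was poor (error 0.65), though it still gave about (-62.7, 44.8) mm, which is inside tolerance.
- The top camera's tray outline was too far off to use.
- My last side/top picture could not be viewed because the limit of 12 pictures was reached.

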